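# Put the sugar away in the roll-top bread bin

## Task

Set the steel sugar canister, the one with the twist cap, down upright inside the open bread bin without dropping it, then roll the bin's slatted cover down until it is fully closed.

Things in the scene. Friction and masses are not known exactly. Their poses are not given: they have to be found in the camera images.
- canister_mid (a point): Centre, half-way up, of the sugar canister: closed, round, plain steel, 60 mm in diameter, 90 mm tall (0.3 kg), the top 18 mm a ribbed twist cap 50 mm across. Stands upright (z up) at one of four places on the robot's right; an open steel tumbler of the same size, a lower steel tin (70 across, 55 tall) and a labelled jar (60 across, 90 tall) stand at the others, 70 mm or more away centre to centre.
- bin_spot (a point): Point on the white-sided bread bin's inner floor, 12 mm above the table, good for the canister. x to the bin's back (away from the robot), y to its left, z up. The bin is fixed, yaw within 15 degrees, 340 mm wide (318 inside), 195 high. Side walls: half discs of 156 mm radius. Front lip 66 mm high, inner face 73 mm in front. Closed cover clears a canister here by 25 mm.
- cover_handle (a point): Middle of the round steel handle bar on the slatted wooden cover's front edge: 12 mm thick, 140 mm long along the bin's y, centre line 42 mm off the cover's face, a post near each end. It moves on a circle of 192 mm radius about a level axis along the bin's y, which lies 70 mm behind (bin x) and 23 mm above bin_spot: on top of the bin when open, low at the front when closed.
- cover (a joint): Turn of the cover about that axis, rad: 0 fully closed (stop), 1.52 fully open (stop), starts at 1.32 to 1.5. Direction from the axis to the handle: 0.384 + this value, measured upward from the level line to the bin's front (its -x), so 22 degrees up when closed. Friction holds the cover wherever it is left; 2 to 6 N along the track at the handle moves it.
Not all that is in view belongs to the job. Leave any yellow look-alike of the part that bears canister_mid alone.

How it is judged:
By the outcome, as a careful person would: the job done as asked, in the order asked, and still so for the second after the job is handed in, with the robot touching nothing.
It also fails if it takes over 51 s, if anything falls off the work surface, if the arm or the gripper's body presses on something with over 40 N, if the wrist force passes 120 N, or if a joint passes its speed limit or range.

## Robot

A 6-joint arm with a two-finger parallel gripper is mounted at the origin on the work surface. World frame = base frame: x ahead of the robot, y to its left, z up, the work surface at z = 0. Lengths are in m, angles in rad, forces in N, time in s.
With the tool pointing down it reaches from about 0.35 to 0.975 m from the base axis. Payload 4.9 kg.
Tool frame: the origin (TCP) lies midway between the tips of the shut fingers; the grasp point (between the pads) lies 19 mm behind it; z points along the fingers, y is the direction in which the jaws open and shut (so a half turn about z gives the same grasp; the last joint's range is limited). The gripper opens to 85 mm and grips with 20 to 120 N. Pads are 22 mm wide; open, the fingers measure 114 mm over their backs; the gripper's body (76 mm by 85 mm) begins 54 mm behind the grasp point. The pads swing forward as they close: fully open they stand 13 mm farther back than shut.
Start: joints at [-1.308, 0.053, 1.613, -0, 1.476, -0.119], TCP at [0.233, -0.58, 0.231] pointing down, gripper open.
Joint ranges: [-3.01, 3.01], [-1.01, 2.22], [0.06, 2.58], [-1.02, 4.17], [0.09, 2.62], [-3.14, 3.14]. Speed limits (rad/s): [2.57, 2.57, 3.14, 3.14, 3.14, 3.14].

## Interface

Orientations are given as a unit quaternion [w, x, y, z].
In Python, from plant import state, grab_frame, camera_params, job_done, boxes_of gives the robot as it stands.
- The arm moves only by the tool step_arm, never from a script. Its argument "steps" is a list of rows, each a list of 4 numbers: the shift along the tool's x, y, z in mm, then the turn about the tool's z in degrees. A call has 1 to 8 rows; each row shifts and turns the pose as measured when the row begins, along the tool's axes as they then stand; what a row does not reach is not made up. A row lasts 1/10 s, in which the tool goes at most 50 mm and 8.59 degrees, less where a joint would pass 70% of its speed; a pose out of reach is approached as far as the arm can. A call is refused whole if a number of a shift passes 50 or a number of a turn 8.59, either way. A call with a gripper value outside its range is refused whole. "claw" is the opening in per cent of the stroke, from 0 (shut) to 100 (fully open), set as the call begins (left out, the last holds). The fingers move at their own pace and stop on an object; the grip force is fixed at half the most. Time passes only in rows, so rows that do not move let the fingers close. It gives the time, the measured TCP pose, the force and the opening at its end, in the units of the state.
- state(): the state, without advancing time (a new reading comes with each control period).
- grab_frame(name): name is "side" or "top" or "wrist"; returns (picture, depth): 420x560x3 uint8, red, green, blue; 420x560 float32, m along the optical axis (not along the pixel's ray), 0 where there is no reading.
- camera_params(name): a dict with "mtx" (3x3 intrinsics, pixels), "extrinsics" (4x4, takes a point from camera to world coordinates); the wrist camera has in their place "T_tool_cam" (4x4, takes a point from camera to tool coordinates, whose origin is the TCP and whose axes are the flange's). Camera axes: x right, y down, z forward; pixel columns grow to the right and rows downward; lengths in m; the calibration is good to about 2 mm. A picture is of the moment at which its call begins: read the wrist's pose just before it. camera_params takes no time and is no camera call.
- job_done(): hands the job in, once; it reports no verdict.
Trained networks look in the newest picture that a camera, given by its name, has taken for a name from the list of things; names that differ only in an ending like _2 or _b are one class to them, and where a whole thing is asked for, a point or a joint stands for the part that bears it (a point fixed in the world has none). Each returns a list of dicts, best first, with "p" (0 to 1); they miss things now and then, are a little off and sometimes report something else, mostly with a low value. They report only what shows in the picture. A call takes as long as a camera call. They do not tell look-alikes from the thing itself.
- boxes_of(camera, label): "box" ([left, top, width, height] in pixels, round what is visible of it).
The state is a dict: "time": time; "joint_pos": joint angles; "joint_vel": joint speeds; "joint_efforts": joint torques, N m; "tool_pos": TCP position; "tool_rot": TCP orientation; "contact_force": force on the tool from outside, world axes, zero at the start; "ft_torque": the same for the moment, N m; "gripper_width": opening from 0.0 (shut) to 1.0 (fully open).
Only numpy, scipy, OpenCV 4.12 (cv2) and the standard library are available. Lean on these libraries where they do the work, as an engineer would, in place of code of your own. Each camera call takes 0.05 s, during which the arm holds its last target. There are 200 camera calls.

## Working session

There is one attempt and no reset: what is moved stays moved. The work goes in short steps, Python scripts to look and compute and a tool call to move; the robot and the scene stay as the last step left them, time stands still between calls to the robot, and variables do not carry over. Pictures are saved under pics/ and viewed, about 8 in all and at most 12, crops included, and the job is handed in when it is done.

Besides the shell and the picture viewer there is one more tool, called after "Request:" by a JSON object that holds its "name" and its "arguments". step_arm: Moves the arm, as the interface text tells. Its arguments: {"type":"object","properties":{"steps":{"type":"array"},"claw":{"type":"number"}},"required":["steps"]}

```bash
mkdir -p pics
cat > h.py <<'E'
import numpy as np, cv2
from scipy.spatial.transform import Rotation as R
from plant import state, grab_frame, camera_params, job_done, boxes_of
def ext(n,s=None):
    c=camera_params(n)
    if n!='wrist': return np.array(c['mtx']),np.array(c['extrinsics'])
    T=np.eye(4);q=s['tool_rot'];T[:3,:3]=R.from_quat([q[1],q[2],q[3],q[0]]).as_matrix();T[:3,3]=s['tool_pos']
    return np.array(c['mtx']),T@np.array(c['T_tool_cam'])
def shot(n):
    s=state();p,d=grab_frame(n);K,E=ext(n,s)
    v,u=np.mgrid[:420,:560]
    P=np.stack([(u-K[0,2])/K[0,0]*d,(v-K[1,2])/K[1,1]*d,d],-1)@E[:3,:3].T+E[:3,3]
    P[d==0]=np.nan
    return p,d,P
def save(n,p): cv2.imwrite('pics/'+n+'.png',cv2.cvtColor(p,cv2.COLOR_RGB2BGR))
E
cat > a.py <<'E'
from h import *
ims=[]
for n in ['side','top']:
    p,d,P=shot(n);np.savez(n,p=p,P=P,d=d);save(n,p)
    for l in ['canister_mid','cover_handle','cover']:
        for b in boxes_of(n,l): 
            x,y,w,h=b['box'];q=P[int(y+h/2),int(x+w/2)];print(n,l,np.round(b['box']),round(b['p'],2),q.round(3))
print(state())
E
python3 a.py
```

```text
side canister_mid [263. 191.  26.  32.] 0.95 [ 0.554 -0.134  0.089]
side canister_mid [313. 133.  24.  38.] 0.6 [ 0.502 -0.296  0.092]
side cover [124. 211.  98. 157.] 0.85 [0.656 0.114 0.184]
top canister_mid [285. 191.  26.  32.] 0.88 [ 0.553 -0.151  0.089]
top canister_mid [352. 218.  23.  23.] 0.88 [ 0.501 -0.306  0.09 ]
top canister_mid [328. 172.  27.  25.] 0.66 [ 0.609 -0.256  0.096]
top cover_handle [119. 137. 135.  24.] 0.79 [0.664 0.103 0.183]
top cover [116. 135. 140.  28.] 0.65 [0.664 0.103 0.183]
{'time': 0.4, 'joint_pos': array([-1.30800004e+00,  5.28039931e-02,  1.61310145e+00, -5.55636966e-06,
        1.47597619e+00, -1.19011197e-01]), 'joint_vel': array([-0.00056401, -0.00318088, -0.00296739, -0.0005674 , -0.00018283,
       -0.00050128]), 'joint_efforts': array([-2.32321636e-04, -3.93045759e+01, -3.69812894e+01, -9.33586853e-05,
        2.43623836e-03,  1.47261642e-05]), 'tool_pos': array([ 0.2328404 , -0.57990161,  0.23111857]), 'tool_rot': array([-1.43919432e-04,  9.81833094e-01,  1.89746552e-01, -1.31374265e-05]), 'contact_force': array([-0.13591443, -0.01228298,  0.66502537]), 'ft_torque': array([-0.00299183,  0.00100006, -0.04870346]), 'gripper_width': 0.9985978127061094}
```

Run:
```python
import cv2,numpy as np
a=cv2.imread('pics/side.png');b=cv2.imread('pics/top.png')
cv2.imwrite('pics/top_c.png',cv2.resize(b[90:340,90:420],None,fx=2.3,fy=2.3,interpolation=cv2.INTER_CUBIC))
cv2.imwrite('pics/side_c.png',cv2.resize(a[90:390,90:470],None,fx=1.95,fy=1.95,interpolation=cv2.INTER_CUBIC))
```

```text
(no output)
```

View pics/top_c.png

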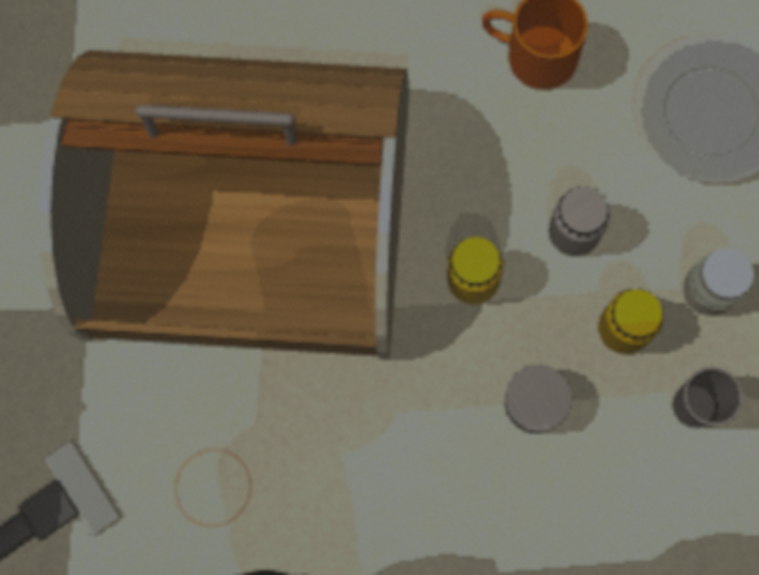

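View pics/side_c.png

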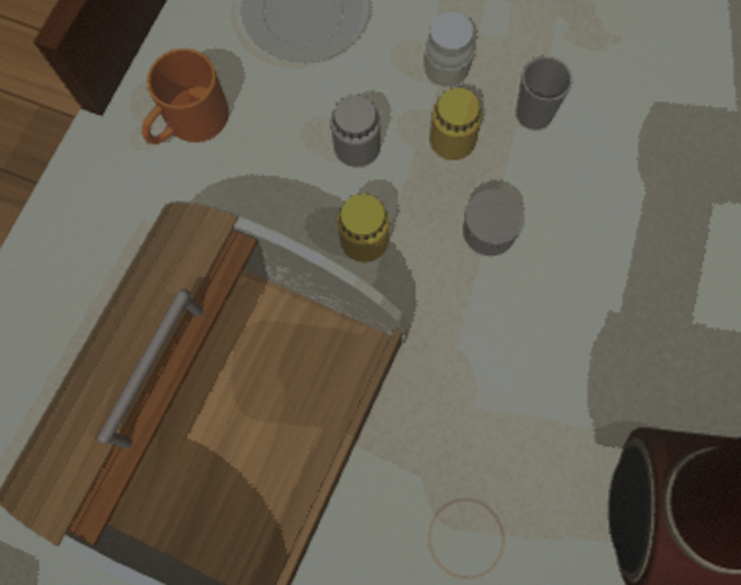

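Look-alikes (top view pixels):
- Steel, ribbed cap: (342,186). This is the canister.
- Yellow capped ones: (296,207) and (365,229), to be left alone.
- Low tin: (324,264).
- Tumbler, open: (398,263).
- White-lidded jar: (405,212).

The bin is open, with the handle at about (183,140).

```bash
cat > m.py <<'E'
from h import *
for n in ['top','side']:
    f=np.load(n+'.npz');P=f['P'];p=f['p'].astype(int)
    z=P[...,2]
    reg=(P[...,0]>.3)&(P[...,0]<.8)&(P[...,1]<-.08)&(P[...,1]>-.5)
    for lo,hi in [(.083,.105),(.048,.062)]:
        m=(reg&(z>lo)&(z<hi)).astype(np.uint8);k,L,st,c=cv2.connectedComponentsWithStats(m)
        for i in range(1,k):
            if st[i,4]>60:
                q=P[L==i];o=(q.min(0)+q.max(0))/2
                print(n,lo,st[i],'mid',o[:2].round(3),'ext',np.ptp(q,axis=0).round(3),'z',np.median(q[:,2]).round(3),'rgb',p[L==i].mean(0).round())
    # handle: above cover
    m=(z>.212)&(P[...,1]>-.1); q=P[m]
    print(n,'high pts',m.sum(),q.min(0).round(3),q.max(0).round(3))
    for lo,hi in[(.055,.08)]:
        m=(z>lo)&(z<hi)&(P[...,1]>-.08)&(P[...,0]<.62)&(P[...,0]>.35);q=P[m];print('lip',m.sum(),q.min(0).round(3),q.max(0).round(3))
E
python3 m.py
python3 - <<'E'
import cv2
b=cv2.imread('pics/side.png');cv2.imwrite('pics/close.png',cv2.resize(b[110:230,240:400],None,fx=5,fy=5,interpolation=cv2.INTER_CUBIC))
E
```

```text
top 0.083 [318 110  24   8  68] mid [ 0.793 -0.231] ext [0.013 0.057 0.014] z 0.091 rgb [97. 56. 23.]
top 0.083 [333 171  22  22 349] mid [ 0.619 -0.263] ext [0.053 0.05  0.016] z 0.091 rgb [109. 104.  98.]
top 0.083 [287 193  21  22 353] mid [ 0.563 -0.151] ext [0.052 0.048 0.012] z 0.091 rgb [124. 119.  24.]
top 0.083 [395 198  23  22 391] mid [ 0.552 -0.41 ] ext [0.052 0.052 0.013] z 0.091 rgb [128. 131. 133.]
top 0.083 [357 215  22  23 364] mid [ 0.509 -0.317] ext [0.052 0.05  0.014] z 0.09 rgb [125. 117.  22.]
top 0.083 [387 250  26  25 130] mid [ 0.424 -0.389] ext [0.057 0.058 0.014] z 0.09 rgb [87. 83. 77.]
top 0.048 [310 249  29  29 665] mid [ 0.424 -0.216] ext [0.067 0.067 0.014] z 0.056 rgb [103.  98.  92.]
top high pts 12682 [ 0.105 -0.036  0.212] [0.678 0.463 0.724]
lip 1105 [ 0.351 -0.066  0.055] [0.62  0.446 0.08 ]
side 0.083 [310  96  23  21 362] mid [ 0.55  -0.408] ext [0.052 0.051 0.01 ] z 0.09 rgb [124. 127. 127.]
side 0.083 [357 119  26  24 160] mid [ 0.422 -0.388] ext [0.059 0.061 0.011] z 0.089 rgb [86. 83. 79.]
side 0.083 [187 123  14  23  78] mid [ 0.793 -0.227
[... 201 characters left out ...]
17 -0.261] ext [0.051 0.053 0.011] z 0.09 rgb [108. 104. 100.]
side 0.083 [264 189  24  23 414] mid [ 0.561 -0.148] ext [0.051 0.053 0.011] z 0.09 rgb [120. 116.  55.]
side 0.048 [308 111  25  15 100] mid [ 0.55  -0.398] ext [0.057 0.039 0.014] z 0.057 rgb [100. 102.  93.]
side 0.048 [359 126  20  13  78] mid [ 0.422 -0.404] ext [0.048 0.023 0.014] z 0.056 rgb [72. 70. 66.]
side 0.048 [311 152  25  12  64] mid [ 0.505 -0.298] ext [0.056 0.029 0.014] z 0.055 rgb [89. 77. 43.]
side 0.048 [328 186  31  30 709] mid [ 0.423 -0.215] ext [0.068 0.069 0.011] z 0.055 rgb [101.  97.  93.]
side high pts 15896 [-0.01  -0.023  0.212] [0.676 0.178 0.652]
lip 1169 [ 0.47  -0.056  0.055] [0.62  0.282 0.08 ]
```

View pics/close.png

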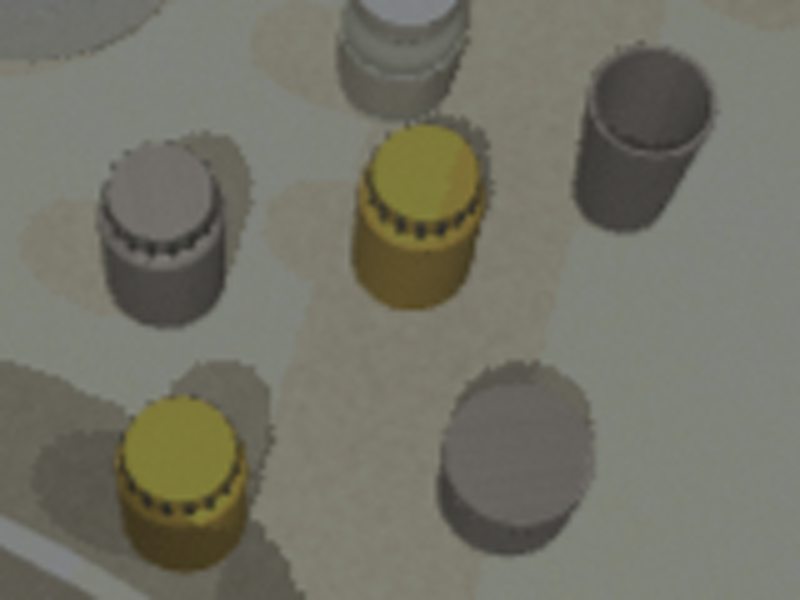

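The close crop confirms it: the capped steel canister is at crop (162,235), and its cap centre is at about (0.618, -0.262). Next I'll fit the bin.

```bash
cat > b.py <<'E'
from h import *
from scipy.optimize import least_squares
Q=[]
for n in ['top','side']:
    P=np.load(n+'.npz')['P'];q=P[np.isfinite(P[...,0])]
    Q.append(q[(q[:,0]>.4)&(q[:,0]<.85)&(q[:,1]>-.1)&(q[:,1]<.33)&(q[:,2]<.24)])
for q in Q:
    h=q[q[:,2]>.212]; lip=q[(q[:,2]>.0635)&(q[:,2]<.07)&(q[:,0]<.52)]
    vx,vy,x0,y0=cv2.fitLine(h[:,:2].astype(np.float32),cv2.DIST_HUBER,0,.001,.001).ravel()
    yaw=np.arctan2(-vx/np.sign(vy),abs(vy)); e=np.array([vx,vy])/1.; t=(h[:,:2]-[x0,y0])@e
    mid=np.array([x0,y0])+e*(t.min()+t.max())/2
    print('handle',len(h),'mid',mid.round(4),'len',np.ptp(t).round(3),'ztop',np.percentile(h[:,2],[50,98]).round(4),'yaw',np.degrees(yaw).round(2))
    vx,vy,x0,y0=cv2.fitLine(lip[:,:2].astype(np.float32),cv2.DIST_HUBER,0,.001,.001).ravel()
    yaw=np.arctan2(-vx/np.sign(vy),abs(vy));ex=np.array([np.cos(yaw),np.sin(yaw)]);ey=np.array([-ex[1],ex[0]])
    a=lip[:,:2]@ex;b=lip[:,:2]@ey
    print('lip',len(lip),'yaw',np.degrees(yaw).round(2),'u',np.percentile(a,[2,50,98]).round(4),'v',np.percentile(b,[0,2,98,100]).round(4))
    a=q[:,:2]@ex;b=q[:,:2]@ey
    w=(q[:,2]>.1)&(q[:,2]<.19); 
    for lo in np.arange(.05,.2,.03):
        s=(q[:,2]>lo)&(q[:,2]<lo+.03); print(round(lo,2),'v range',np.percentile(b[s],[1,99]).round(4),'u',np.percentile(a[s],[1,99]).round(4))
    print('handle in bin frame u,v',(mid@ex).round(4),(mid@ey).round(4))
    fl=q[(q[:,2]>.005)&(q[:,2]<.018)&(q[:,0]<.6)];print('floor',np.median(fl[:,2]), 'umin',np.percentile(fl[:,:2]@ex,[1,5]).round(4))
E
python3 b.py
```

```text
handle 405 mid [0.6668 0.101 ] len 0.151 ztop [0.2297 0.2342] yaw -3.29
lip 470 yaw -3.33 u [0.4761 0.4811 0.4864] v [-0.031  -0.0179  0.2967  0.3076]
0.05 v range [-0.0309  0.303 ] u [0.4745 0.7429]
0.08 v range [-0.031   0.3081] u [0.4805 0.753 ]
0.11 v range [-0.0309  0.3068] u [0.4939 0.7688]
0.14 v range [-0.0307  0.3072] u [0.5163 0.7495]
0.17 v range [-0.03    0.3079] u [0.5586 0.7148]
0.2 v range [0.0648 0.2138] u [0.6527 0.6678]
handle in bin frame u,v 0.6598 0.1395
floor 0.01267049792242958 umin [0.4089 0.4707]
handle 639 mid [0.6648 0.1031] len 0.151 ztop [0.2286 0.2317] yaw -2.96
lip 749 yaw -3.04 u [0.4742 0.4792 0.4863] v [-0.0304 -0.0207  0.2963  0.3073]
0.05 v range [-0.025  0.303] u [0.4728 0.6603]
0.08 v range [-0.0297  0.3071] u [0.4785 0.7675]
0.11 v range [-0.0304  0.3068] u [0.493  0.7662]
0.14 v range [-0.0299  0.3066] u [0.516  0.7463]
0.17 v range [-0.0298  0.3068] u [0.5593 0.7096]
0.2 v range [0.0651 0.2117] u [0.6517 0.6651]
handle in bin frame u,v 0.6584 0.1383
floor 0.011872918935951049 umin [0.4744 0.4927]
```

```bash
cat >> h.py <<'E'
def yawof(s):
    q=s['tool_rot'];M=R.from_quat([q[1],q[2],q[3],q[0]]).as_matrix();return np.arctan2(M[1,0],M[0,0])
def plan(tgt,yaw_deg=None,step=45):
    s=state();p=np.array(s['tool_pos']);y=np.degrees(yawof(s));d=np.array(tgt)-p
    dy=0 if yaw_deg is None else -((yaw_deg-y+180)%360-180)
    n=max(1,int(np.ceil(np.linalg.norm(d)*1000/step)),int(np.ceil(abs(dy)/8.5)))
    print('t',round(s['time'],2),'pos',p.round(4),'yaw',round(y,2),'F',np.array(s['contact_force']).round(1),'w',round(s['gripper_width'],3),'n',n)
    for i in range(n):
        a=np.radians(y-dy*i/n);e=d*1000/n;c,sn=np.cos(a),np.sin(a)
        print([round(float(v),1) for v in (c*e[0]+sn*e[1],sn*e[0]-c*e[1],-e[2],dy/n)])
E
python3 - <<'E'
from h import *
plan([.618,-.262,.15],-3.15)
for n in ['top','side']:
    P=np.load(n+'.npz')['P'];q=P[np.isfinite(P[...,0])];u=q[:,0]*.9985-q[:,1]*.055;v=q[:,0]*.055+q[:,1]*.9985
    for lo in np.arange(.02,.22,.02):
        m=(abs(v-.14)<.05)&(u>.5)&(u<.8)&(q[:,2]>lo)&(q[:,2]<lo+.02)
        if m.sum():print(n,round(lo,2),m.sum(),u[m].min().round(3),u[m].max().round(3))
E
```

```text
t 0.4 pos [ 0.2328 -0.5799  0.2311] yaw 21.88 F [-0.1 -0.   0.7] w 0.999 n 12
[39.7, -12.6, 6.8, 2.1]
[39.2, -14.1, 6.8, 2.1]
[38.6, -15.5, 6.8, 2.1]
[38.0, -16.9, 6.8, 2.1]
[37.4, -18.2, 6.8, 2.1]
[36.7, -19.6, 6.8, 2.1]
[36.0, -20.9, 6.8, 2.1]
[35.2, -22.2, 6.8, 2.1]
[34.4, -23.5, 6.8, 2.1]
[33.5, -24.7, 6.8, 2.1]
[32.6, -25.9, 6.8, 2.1]
[31.6, -27.1, 6.8, 2.1]
top 0.02 10 0.502 0.685
top 0.1 24 0.765 0.771
top 0.12 94 0.751 0.765
top 0.14 216 0.725 0.751
top 0.16 451 0.637 0.733
top 0.18 846 0.636 0.702
side 0.1 51 0.761 0.77
side 0.12 156 0.744 0.761
side 0.14 346 0.723 0.747
side 0.16 778 0.634 0.726
side 0.18 1252 0.633 0.695
```

Request:
{"name": "step_arm", "arguments": {"steps": [[40,-12.5,3,2],[39,-14,3,2],[38.5,-15.5,3,2],[38,-17,3,2],[37.5,-18,3,2],[36.5,-19.5,3,2],[36,-21,3,2],[35,-22,3,2]], "claw": 100}}

```text
time: 1.2
tool_pos: [0.4952, -0.3661, 0.2074]
tool_rot: [0.002, 0.999, 0.04, 0.001]
contact_force: [-0.1, -1.6, 0.4]
gripper_width: 0.998
```

```bash
python3 -c "
from h import *
plan([.618,-.262,.15],-3.15)"
```

```text
t 1.2 pos [ 0.4952 -0.3661  0.2074] yaw 4.61 F [-0.1 -1.6  0.4] w 0.998 n 4
[32.7, -23.5, 14.4, 1.9]
[31.9, -24.6, 14.4, 1.9]
[31.0, -25.6, 14.4, 1.9]
[30.1, -26.7, 14.4, 1.9]
```

Request:
{"name": "step_arm", "arguments": {"steps": [[32.5,-23.5,14,2],[32,-24.5,14,2],[31,-25.5,14,2],[30,-26.5,14,2],[0,0,0,0],[0,0,0,0]]}}

```text
time: 1.8
tool_pos: [0.6268, -0.2542, 0.1497]
tool_rot: [0.003, 1.0, -0.029, 0.002]
contact_force: [0.4, -0.0, 0.4]
gripper_width: 1.0
```

```bash
cat > w.py <<'E'
from h import *
p,d,P=shot('wrist');save('w1',p);z=P[...,2]
print(boxes_of('wrist','canister_mid'))
m=((z>.08)&(z<.105)).astype(np.uint8);k,L,st,c=cv2.connectedComponentsWithStats(m)
for i in range(1,k):
    if st[i,4]>300: q=P[L==i];print(st[i],((q.min(0)+q.max(0))/2).round(4),np.ptp(q,axis=0).round(3),p[L==i].mean(0))
plan([.618,-.262,.028],-3.15)
E
python3 w.py
```

```text
[{'box': [311.5, 272.2, 67.9, 103.1], 'p': 0.92}, {'box': [253.4, 183.0, 71.4, 87.9], 'p': 0.91}, {'box': [125.2, 237.6, 88.0, 82.1], 'p': 0.75}]
[   0  114   63  238 5393] [ 0.6299 -0.0649  0.0925] [0.179 0.012 0.025] [56.03374745 54.76376785 47.49249027]
[ 255  205   69   67 3379] [ 0.6167 -0.2613  0.0855] [0.053 0.052 0.011] [125.58567624 121.68807339 115.40100621]
[ 435  272   71   61 3141] [ 0.5504 -0.4087  0.0853] [0.053 0.053 0.011] [122.3231455  121.29990449 108.54823305]
[123 278  40  40 739] [ 0.5721 -0.1392  0.0855] [0.032 0.034 0.011] [133.50067659 121.23139378  36.50744249]
[ 325  322   55   54 2073] [ 0.5085 -0.3112  0.0854] [0.051 0.045 0.011] [143.07959479 139.5856247   41.24602026]
[425 390  38  30 378] [ 0.4319 -0.3982  0.0852] [0.041 0.037 0.01 ] [57.16137566 55.24074074 52.37566138]
t 1.9 pos [ 0.6261 -0.255   0.15  ] yaw -3.45 F [ 0.9 -0.8 -0.2] w 0.999 n 3
[-2.5, 2.5, 40.7, -0.1]
[-2.5, 2.5, 40.7, -0.1]
[-2.5, 2.5, 40.7, -0.1]
```

View pics/w1.png

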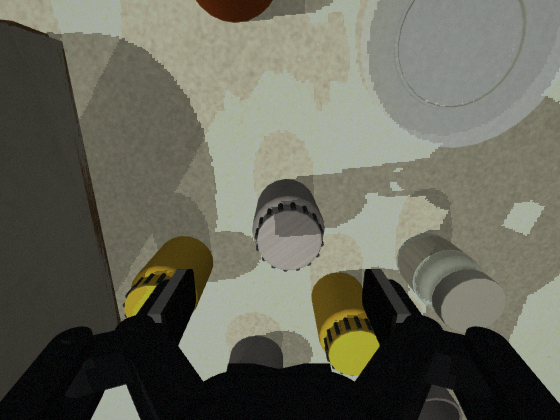

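The wrist view shows the ribbed steel canister at (290,238), between and ahead of the fingers, and its position agrees to 2 mm. I'll align, then descend.

Request:
{"name": "step_arm", "arguments": {"steps": [[-8.5,6.5,0,0],[0,0,20,0],[0,0,25,0],[0,0,25,0],[0,0,15,0],[0,0,0,0]]}}

```text
time: 2.5
tool_pos: [0.6135, -0.2719, 0.0695]
tool_rot: [0.006, 0.999, -0.035, 0.006]
contact_force: [-0.5, -0.2, -0.1]
gripper_width: 0.996
```

```bash
python3 -c "
from h import *
plan([.6172,-.2615,.028],-3.15)"
```

```text
t 2.5 pos [ 0.6135 -0.2719  0.0695] yaw -4.01 F [-0.5 -0.2 -0.1] w 0.996 n 1
[3.0, -10.7, 41.5, -0.9]
```

Request:
{"name": "step_arm", "arguments": {"steps": [[1.5,-5,0,0],[0.5,-2,0,0],[0,0,0,0]]}}

```text
time: 2.8
tool_pos: [0.6168, -0.2667, 0.0729]
tool_rot: [0.007, 0.999, -0.036, 0.008]
contact_force: [-0.2, -0.3, -0.5]
gripper_width: 1.0
```

```bash
python3 -c "
from h import *
plan([.6172,-.2615,.028],-3.15);print(state()['tool_rot'])"
```

```text
t 2.8 pos [ 0.6168 -0.2667  0.0729] yaw -4.11 F [-0.2 -0.3 -0.5] w 1.0 n 2
[0.0, -2.6, 22.5, -0.5]
[0.0, -2.6, 22.5, -0.5]
[ 0.00735498  0.99929598 -0.03594518  0.00783479]
```

Request:
{"name": "step_arm", "arguments": {"steps": [[0,-2.5,22,0.5],[0,-2,22,0],[0,0,0,0]]}}

```text
time: 3.1
tool_pos: [0.6215, -0.264, 0.0335]
tool_rot: [0.01, 0.999, -0.04, 0.012]
contact_force: [0.2, 0.5, 0.4]
gripper_width: 0.998
```

```bash
python3 -c "
from h import *
plan([.6172,-.2615,.028],-3.15);print(state()['tool_rot'])"
```

```text
t 3.1 pos [ 0.6215 -0.264   0.0335] yaw -4.56 F [0.2 0.5 0.4] w 0.998 n 1
[-4.5, -2.2, 5.5, -1.4]
[ 0.00954705  0.99908687 -0.03986287  0.01205097]
```

Request:
{"name": "step_arm", "arguments": {"steps": [[-4,-2,4.5,-1.4],[0,0,0,0]]}}

```text
time: 3.3
tool_pos: [0.6188, -0.2621, 0.031]
tool_rot: [0.01, 1.0, -0.026, 0.013]
contact_force: [-0.6, 0.1, -0.4]
gripper_width: 1.001
```

Request:
{"name": "step_arm", "arguments": {"steps": [[0,0,0,0],[0,0,0,0],[0,0,0,0],[0,0,0,0],[0,0,0,0],[0,0,0,0]], "claw": 0}}

```text
time: 3.9
tool_pos: [0.6201, -0.2627, 0.034]
tool_rot: [0.011, 0.999, -0.026, 0.015]
contact_force: [0.1, -0.5, -1.2]
gripper_width: 0.684
```

```bash
python3 -c "
from h import *
plan([.618,-.262,.15],-3.15);print(state()['tool_rot'])"
```

```text
t 3.9 pos [ 0.6201 -0.2627  0.034 ] yaw -3.0 F [ 0.1 -0.5 -1.2] w 0.684 n 3
[-0.7, -0.2, -38.7, 0.1]
[-0.7, -0.2, -38.7, 0.1]
[-0.7, -0.2, -38.7, 0.1]
[ 0.01110588  0.99948015 -0.02631901  0.01494639]
```

Request:
{"name": "step_arm", "arguments": {"steps": [[0,0,-15,0],[0,0,-35,0],[0,0,-45,0],[0,0,-45,0],[0,0,-40,0],[0,0,-30,0],[0,0,-10,0]]}}

```text
time: 4.6
tool_pos: [0.6095, -0.2556, 0.259]
tool_rot: [0.008, 1.0, -0.026, 0.009]
contact_force: [-0.1, -0.2, -3.1]
gripper_width: 0.685
```

```bash
python3 -c "
from h import *
plan([.567,.107,.262],-3.15,35);s=state();print(s['tool_rot'],s['joint_pos'])"
```

```text
t 4.6 pos [ 0.6095 -0.2556  0.259 ] yaw -3.01 F [-0.1 -0.2 -3.1] w 0.685 n 11
[-5.6, -32.7, -0.3, 0.0]
[-5.6, -32.7, -0.3, 0.0]
[-5.6, -32.7, -0.3, 0.0]
[-5.6, -32.7, -0.3, 0.0]
[-5.6, -32.7, -0.3, 0.0]
[-5.6, -32.7, -0.3, 0.0]
[-5.6, -32.7, -0.3, 0.0]
[-5.6, -32.7, -0.3, 0.0]
[-5.6, -32.7, -0.3, 0.0]
[-5.7, -32.7, -0.3, 0.0]
[-5.7, -32.7, -0.3, 0.0]
[ 0.00831404  0.99958028 -0.0263241   0.00878489] [-0.50678959  0.10716878  1.50951155 -0.00664039  1.50164708  1.11704662]
```

Request:
{"name": "step_arm", "arguments": {"steps": [[-6,-15,-2,0],[-6,-30,-1,0],[-6,-35,0,0],[-6,-35,0,0],[-6,-35,0,0],[-6,-35,0,0],[-6,-35,0,0],[-5,-35,0,0]]}}

```text
time: 5.4
tool_pos: [0.566, 0.0126, 0.2436]
tool_rot: [0.006, 1.0, -0.03, -0.002]
contact_force: [0.1, -0.4, -3.3]
gripper_width: 0.684
```

```bash
python3 -c "
from h import *
plan([.567,.107,.262],-3.15,35);s=state();print(s['tool_rot'],s['joint_pos'])"
```

```text
t 5.4 pos [0.566  0.0126 0.2436] yaw -3.39 F [ 0.1 -0.4 -3.3] w 0.684 n 3
[-1.5, -31.4, -6.1, -0.1]
[-1.5, -31.4, -6.1, -0.1]
[-1.4, -31.5, -6.1, -0.1]
[ 0.00563776  0.99954442 -0.02960504 -0.00164369] [-0.10355086 -0.09173469  1.73481855 -0.01151568  1.50095898  1.52728288]
```

Request:
{"name": "step_arm", "arguments": {"steps": [[-1,-31,-5,0],[-1,-30,-4,0],[0,-20,-2,0],[0,-5,0,0],[0,0,0,0]]}}

```text
time: 5.9
tool_pos: [0.5585, 0.1094, 0.2407]
tool_rot: [0.005, 1.0, -0.025, -0.013]
contact_force: [0.1, 0.3, -3.7]
gripper_width: 0.682
```

```bash
cat > w2.py <<'E'
from h import *
s=state();p,d,P=shot('side');save('s2',cv2.resize(p[160:400,80:400],None,fx=2.4,fy=2.4,interpolation=cv2.INTER_CUBIC))
plan([.567,.107,.046],-3.15,35);s=state();print(s['tool_rot'])
q=s['tool_rot'];print(R.from_quat([q[1],q[2],q[3],q[0]]).as_matrix()[:,2].round(4))
E
python3 w2.py
```

```text
t 5.95 pos [0.5584 0.109  0.2405] yaw -2.94 F [ 0.5  0.4 -4.3] w 0.683 n 6
[1.4, 0.3, 32.4, 0.0]
[1.4, 0.3, 32.4, 0.0]
[1.4, 0.3, 32.4, 0.0]
[1.4, 0.2, 32.4, 0.0]
[1.4, 0.2, 32.4, 0.0]
[1.4, 0.2, 32.4, 0.0]
[ 0.00500575  0.99957723 -0.02554495 -0.01295228]
[-0.0261 -0.0093 -0.9996]
```

View pics/s2.png

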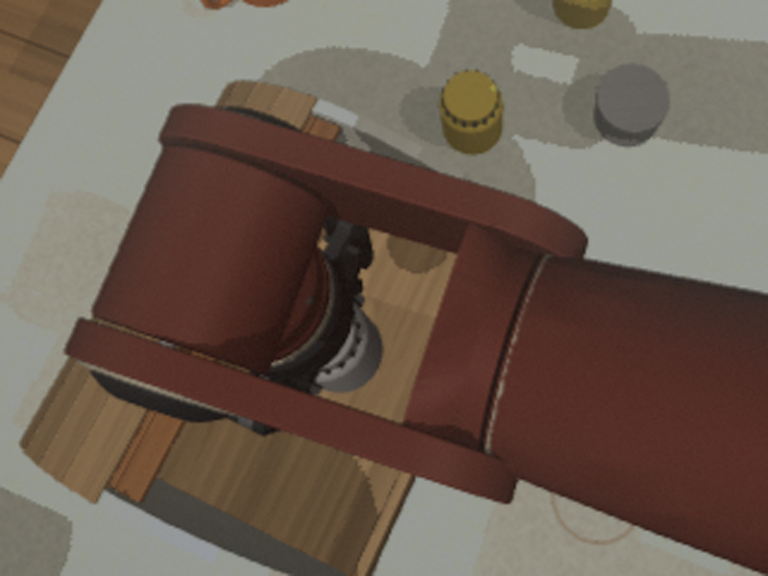

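The canister (345,355) is held over the bin. Before lowering, I'll check how the wide wrist clears the cover and handle.

Run:
```python
from h import *
for n in ['top','side','wrist']:
    p,d,P=shot(n);q=P[np.isfinite(P[...,0])]
    m=(q[:,0]>.45)&(q[:,1]>-.1)&(q[:,1]<.33)
    for lo in np.arange(.24,.56,.03):
        s=m&(q[:,2]>lo)&(q[:,2]<lo+.03)
        if s.sum()>5:print(n,round(lo,2),s.sum(),'x',np.percentile(q[s,0],[0,50,99.5]).round(3),'y',np.percentile(q[s,1],[0.5,99.5]).round(3))
    if n=='wrist': save('w2',p); print(camera_params('wrist')['T_tool_cam'].round(3))
```

```text
top 0.24 91 x [0.529 0.54  0.556] y [0.064 0.148]
top 0.27 151 x [0.534 0.55  0.568] y [0.047 0.168]
top 0.3 162 x [0.543 0.553 0.568] y [0.042 0.172]
top 0.33 341 x [0.547 0.559 0.575] y [0.04  0.175]
top 0.36 60 x [0.527 0.557 0.577] y [0.069 0.128]
top 0.39 97 x [0.527 0.531 0.543] y [0.105 0.138]
top 0.42 58 x [0.528 0.53  0.54 ] y [0.097 0.135]
top 0.45 113 x [0.529 0.532 0.539] y [0.09  0.133]
top 0.48 514 x [0.45  0.522 0.574] y [0.044 0.148]
top 0.51 1154 x [0.451 0.529 0.606] y [0.043 0.149]
top 0.54 5400 x [0.45  0.544 0.601] y [0.046 0.165]
side 0.24 160 x [0.526 0.532 0.55 ] y [0.071 0.144]
side 0.27 381 x [0.528 0.538 0.56 ] y [0.052 0.145]
side 0.3 155 x [0.542 0.547 0.562] y [0.046 0.174]
side 0.33 347 x [0.544 0.555 0.575] y [0.044 0.177]
side 0.36 134 x [0.524 0.529 0.562] y [0.079 0.147]
side 0.39 396 x [0.525 0.53  0.554] y [0.078 0.146]
side 0.42 196 x [0.526 0.53  0.543] y [0.079 0.14 ]
side 0.45 209 x [0.526 0.53  0.541] y [0.082 0.136]
side 0.48 454 x [0.469 0.528 0.588] y [0.064 0.151]
side 0.51 1471 x [0.467 0.528 0.605] y [0.047 0.177]
side 0.54 12058 x [0.45  0.544 0.599] y [0.05  0.173]
wrist 0.24 3547 x [0.563 0.58  0.588] y [0.066 0.15 ]
wrist 0.27 21036 x [0.545 0.57  0.587] y [0.05  0.167]
wrist 0.3 27046 x [0.545 0.572 0.58 ] y [0.044 0.173]
wrist 0.33 3738 x [0.567 0.579 0.583] y [0.043 0.173]
[[-0.    -0.948 -0.318  0.081]
 [ 1.     0.    -0.001 -0.   ]
 [ 0.001 -0.318  0.948 -0.141]
 [ 0.     0.     0.     1.   ]]
```

View pics/w2.png

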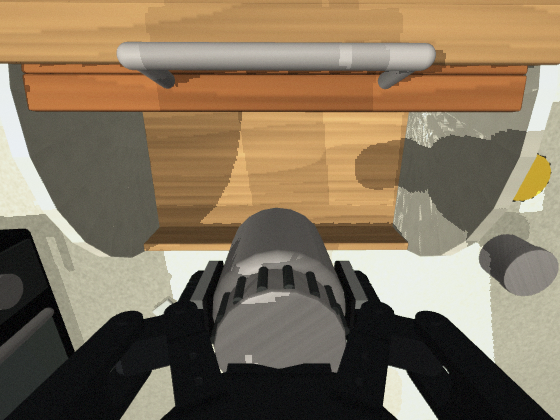

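The grip is good: the canister sits squarely between the fingers at (280,310). The wrist camera sits 81 mm ahead of the tool and would come down right on the cover edge. I'll turn 90° so the camera points sideways; that also suits the handle grasp.

Request:
{"name": "step_arm", "arguments": {"steps": [[2,0,0,-8],[1,0,0,-8],[0,0,0,-8],[0,0,0,-8],[0,0,0,-8],[0,0,0,-8],[0,0,0,-8],[0,0,0,-8]]}}

```text
time: 6.9
tool_pos: [0.5642, 0.0984, 0.2426]
tool_rot: [-0.001, 0.854, 0.521, -0.012]
contact_force: [0.6, -0.1, -4.5]
gripper_width: 0.682
```

```bash
python3 -c "
from h import *
plan([.565,.108,.24],86.85,35);s=state();q=s['tool_rot'];print(R.from_quat([q[1],q[2],q[3],q[0]]).as_matrix()[:,2].round(4))"
```

```text
t 6.9 pos [0.5642 0.0984 0.2426] yaw 62.75 F [ 0.6 -0.1 -4.5] w 0.682 n 3
[3.0, -1.2, 0.9, -8.0]
[3.1, -0.8, 0.9, -8.0]
[3.2, -0.4, 0.9, -8.0]
[-0.0218 -0.011  -0.9997]
```

Request:
{"name": "step_arm", "arguments": {"steps": [[4,-1,0,-8],[4,-1,0,-8],[3,0,0,-7],[0,0,0,0]]}}

```text
time: 7.3
tool_pos: [0.5669, 0.105, 0.2429]
tool_rot: [-0.003, 0.729, 0.684, -0.012]
contact_force: [-1.2, -0.1, -3.2]
gripper_width: 0.684
```

```bash
cat > pl.py <<'E'
import sys;from h import *
a=[float(v) for v in sys.argv[1:]]
plan(a[:3],a[3],a[4]);s=state();q=s['tool_rot'];print(R.from_quat([q[1],q[2],q[3],q[0]]).as_matrix()[:,2].round(4))
E
python3 pl.py .565 .111 .046 86.85 35
```

```text
t 7.3 pos [0.5669 0.105  0.2429] yaw 86.32 F [-1.2 -0.1 -3.2] w 0.684 n 6
[1.0, -0.4, 32.8, -0.1]
[1.0, -0.4, 32.8, -0.1]
[1.0, -0.4, 32.8, -0.1]
[1.0, -0.4, 32.8, -0.1]
[1.0, -0.4, 32.8, -0.1]
[1.0, -0.4, 32.8, -0.1]
[-0.021  -0.0117 -0.9997]
```

Request:
{"name": "step_arm", "arguments": {"steps": [[2,0,15,0],[2,0,25,0],[1,0,30,0],[1,0,30,0],[0,0,25,0],[0,0,10,0],[0,0,0,0]]}}

```text
time: 8.0
tool_pos: [0.5639, 0.1059, 0.0992]
tool_rot: [-0.003, 0.737, 0.676, -0.012]
contact_force: [0.2, 0.3, -3.4]
gripper_width: 0.685
```

```bash
python3 pl.py .565 .111 .046 86.85 20
```

```text
t 8.0 pos [0.5639 0.1059 0.0992] yaw 85.12 F [ 0.2  0.3 -3.4] w 0.685 n 3
[1.7, 0.2, 17.7, -0.6]
[1.7, 0.2, 17.7, -0.6]
[1.7, 0.2, 17.7, -0.6]
[-0.0211 -0.0123 -0.9997]
```

Request:
{"name": "step_arm", "arguments": {"steps": [[3,0,12,-1],[2,0,12,-0.5],[0,0,8,0],[0,0,3,0]]}}

```text
time: 8.4
tool_pos: [0.5664, 0.1108, 0.0651]
tool_rot: [-0.001, 0.728, 0.686, -0.009]
contact_force: [-1.1, 0.0, -4.0]
gripper_width: 0.681
```

```bash
python3 pl.py .565 .111 .046 86.85 5
```

```text
t 8.4 pos [0.5664 0.1108 0.0651] yaw 86.63 F [-1.1  0.  -4. ] w 0.681 n 4
[0.0, -0.4, 4.8, -0.1]
[0.0, -0.4, 4.8, -0.1]
[0.0, -0.4, 4.8, -0.1]
[0.0, -0.4, 4.8, -0.1]
[-0.0146 -0.0118 -0.9998]
```

Request:
{"name": "step_arm", "arguments": {"steps": [[0,0,5,0],[0,0,5,0],[0,0,3,0],[0,0,1,0]]}}

```text
time: 8.8
tool_pos: [0.5672, 0.1108, 0.051]
tool_rot: [-0.0, 0.728, 0.686, -0.009]
contact_force: [0.2, 0.4, -3.8]
gripper_width: 0.683
```

Request:
{"name": "step_arm", "arguments": {"steps": [[0,0,2,0],[0,0,2,0]]}}

```text
time: 9.0
tool_pos: [0.5676, 0.1108, 0.0473]
tool_rot: [0.0, 0.728, 0.686, -0.008]
contact_force: [-0.8, 0.6, -3.0]
gripper_width: 0.681
```

Request:
{"name": "step_arm", "arguments": {"steps": [[0,0,2,0],[0,0,1.5,0]]}}

```text
time: 9.2
tool_pos: [0.5679, 0.1105, 0.0469]
tool_rot: [0.0, 0.727, 0.686, -0.009]
contact_force: [-5.0, -0.7, 4.5]
gripper_width: 0.684
```

Request:
{"name": "step_arm", "arguments": {"steps": [[0,0,1.5,0],[0,0,1,0]]}}

```text
time: 9.4
tool_pos: [0.5682, 0.1106, 0.047]
tool_rot: [-0.0, 0.727, 0.686, -0.009]
contact_force: [-3.1, -0.6, 1.8]
gripper_width: 0.688
```

Touchdown felt: the force went from -3.8 to +4.5 N. Releasing.

Request:
{"name": "step_arm", "arguments": {"steps": [[0,0,0.5,0],[0,0,0.5,0],[0,0,0.5,0],[0,0,0.5,0]], "claw": 90}}

```text
time: 9.8
tool_pos: [0.5708, 0.1107, 0.0463]
tool_rot: [0.002, 0.727, 0.686, -0.006]
contact_force: [0.5, -0.2, 0.6]
gripper_width: 0.904
```

```bash
python3 pl.py .566 .111 .2 86.85 40
cat > w3.py <<'E'
from h import *
p,d,P=shot('wrist');save('w3',p);z=P[...,2];L=(abs(P[...,0]-.566)<.06)&(abs(P[...,1]-.108)<.06)&(z>.06)&(z<.12)
q=P[L];print(len(q),np.percentile(q,[2,50,98],axis=0).round(3))
E
python3 w3.py
```

```text
t 9.8 pos [0.5708 0.1107 0.0463] yaw 86.65 F [ 0.5 -0.2  0.6] w 0.904 n 4
[0.0, -1.2, -38.4, -0.0]
[0.0, -1.2, -38.4, -0.0]
[0.0, -1.2, -38.4, -0.0]
[0.0, -1.2, -38.4, -0.0]
[-0.0067 -0.0118 -0.9999]
28833 [[0.508 0.103 0.063]
 [0.563 0.122 0.1  ]
 [0.623 0.136 0.119]]
```

View pics/w3.png

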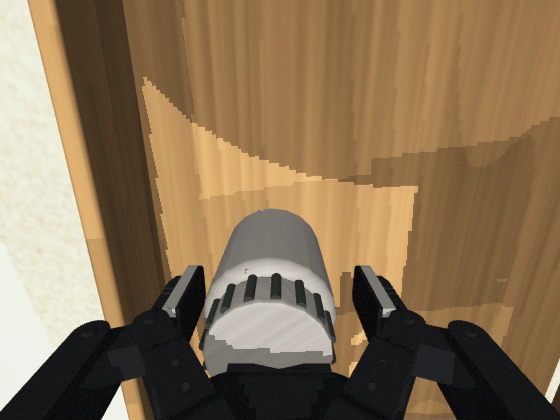

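Released: the canister stands free at (270,300) with gaps on both sides. Centring and lifting out.

Request:
{"name": "step_arm", "arguments": {"steps": [[0,-3,-2,0],[0,-1,-15,0],[0,0,-30,0],[0,0,-40,0],[0,0,-45,0],[0,0,-45,0],[0,0,-45,0],[0,0,-20,0]]}}

```text
time: 10.65
tool_pos: [0.5646, 0.1138, 0.2988]
tool_rot: [0.0, 0.727, 0.686, -0.009]
contact_force: [0.1, 0.5, 1.2]
gripper_width: 0.899
```

```bash
cat > w4.py <<'E'
from h import *
p,d,P=shot('wrist');save('w4',p);z=P[...,2]
L=(abs(P[...,0]-.566)<.07)&(abs(P[...,1]-.108)<.07)&(z>.092)&(z<.12)
q=P[L];print('cap',len(q),((q.min(0)+q.max(0))/2).round(4),np.ptp(q,axis=0).round(3))
L=(z>.205)&(z<.24)&(P[...,0]>.62);q=P[L];print('bar',len(q))
if len(q):print(np.percentile(q,[1,50,99],axis=0).round(4))
print(boxes_of('wrist','cover_handle'))
E
python3 w4.py; python3 pl.py .665 .102 .30 86.85 35
```

```text
cap 1406 [0.566  0.1075 0.0976] [0.052 0.052 0.011]
bar 2985
[[0.6582 0.0427 0.2076]
 [0.6649 0.124  0.2277]
 [0.6737 0.1774 0.23  ]]
[{'box': [349.0, 10.0, 84.4, 335.1], 'p': 0.87}]
t 10.75 pos [0.5652 0.1139 0.2986] yaw 86.66 F [-0.9  0.3  0.4] w 0.899 n 3
[-2.0, 33.4, -0.5, -0.1]
[-2.1, 33.4, -0.5, -0.1]
[-2.1, 33.4, -0.5, -0.1]
[-0.0109 -0.012  -0.9999]
```

View pics/w4.png

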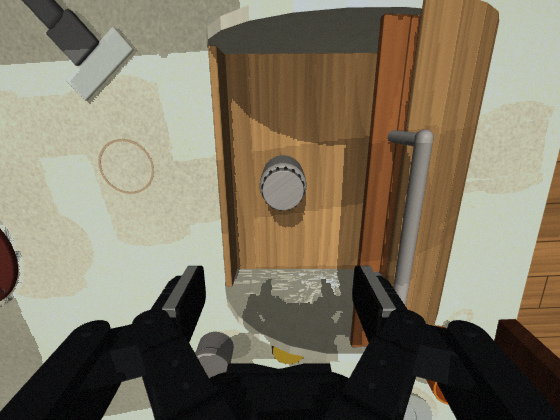

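The canister stands on the spot: cap at (283,185), measured (0.566, 0.1075), within 1 mm of target. The handle bar runs from (420,135) to (405,290). Next, over the handle.

Request:
{"name": "step_arm", "arguments": {"steps": [[-1,20,0,0],[-3,30,0,0],[-3,25,0,0],[-2,15,0,0],[0,2,0,0],[0,0,0,0]], "claw": 60}}

```text
time: 11.35
tool_pos: [0.6556, 0.0994, 0.2942]
tool_rot: [-0.002, 0.727, 0.686, -0.01]
contact_force: [0.9, -0.8, 0.1]
gripper_width: 0.603
```

```bash
python3 pl.py .665 .102 .207 86.85 25
```

```text
t 11.35 pos [0.6556 0.0994 0.2942] yaw 86.71 F [ 0.9 -0.8  0.1] w 0.603 n 4
[0.8, 2.3, 21.8, -0.0]
[0.8, 2.3, 21.8, -0.0]
[0.8, 2.3, 21.8, -0.0]
[0.8, 2.3, 21.8, -0.0]
[-0.0173 -0.012  -0.9998]
```

Request:
{"name": "step_arm", "arguments": {"steps": [[1,6,10,0],[1,3,20,0],[0,1,25,0],[0,0,15,0],[0,0,3,0]]}}

```text
time: 11.85
tool_pos: [0.662, 0.1012, 0.2168]
tool_rot: [-0.002, 0.727, 0.687, -0.011]
contact_force: [0.7, 0.6, -0.1]
gripper_width: 0.598
```

```bash
python3 pl.py .665 .102 .207 86.85 25
```

```text
t 11.85 pos [0.662  0.1012 0.2168] yaw 86.8 F [ 0.7  0.6 -0.1] w 0.598 n 1
[0.9, 3.0, 9.8, -0.1]
[-0.0183 -0.0118 -0.9998]
```

Request:
{"name": "step_arm", "arguments": {"steps": [[0,3,9,0],[0,0,1.5,0]]}}

```text
time: 12.05
tool_pos: [0.6644, 0.1012, 0.2054]
tool_rot: [-0.002, 0.726, 0.687, -0.011]
contact_force: [-0.8, 0.1, -0.2]
gripper_width: 0.598
```

Request:
{"name": "step_arm", "arguments": {"steps": [[0,0,0,0],[0,0,0.5,0],[0,0,0.5,0],[0,0,0.5,0],[0,0,0.5,0],[0,0,0,0]], "claw": 0}}

```text
time: 12.65
tool_pos: [0.6659, 0.1012, 0.2069]
tool_rot: [-0.001, 0.726, 0.687, -0.009]
contact_force: [-0.0, 0.6, -2.1]
gripper_width: 0.117
```

```bash
cat > arc.py <<'E'
from h import *
# bin frame: axis at u=.630,z=.035 ; grasp pt = TCP - 19mm*tool z
s=state();q=s['tool_rot'];M=R.from_quat([q[1],q[2],q[3],q[0]]).as_matrix();g=np.array(s['tool_pos'])-.019*M[:,2]
ex=np.array([.9985,-.055,0]);u=g@ex-.630;w=g[2]-.035
r=np.hypot(u,w);phi=np.arctan2(w,-u);print('r',r.round(4),'phi deg',np.degrees(phi).round(1),'cover',(phi-.384).round(3),'z',M[:,2].round(3),'w',round(s['gripper_width'],3),'F',np.array(s['contact_force']).round(1),'yaw',np.degrees(yawof(s)).round(2),'y',g@[.055,.9985,0],'t',s['time'])
st=np.radians(8)
ph=phi
for i in range(8):
    nx=max(ph-st,.384-.02); d=np.array([-.192*np.cos(nx)+.192*np.cos(ph),0,.192*(np.sin(nx)-np.sin(ph))])
    dw=d[0]*ex+np.array([0,0,d[2]]); print((M.T@dw*1000).round(1),end=' ');ph=nx
E
python3 arc.py
```

```text
r 0.1932 phi deg 98.8 cover 1.34 z [-0.014 -0.012 -1.   ] w 0.117 F [-0.   0.6 -2.1] yaw 86.82 y 0.13793608645369676 t 12.65
[ -0.  -26.7  -1.9] [  0.  -26.7   1.9] [  0.1 -26.2   5.6] [  0.1 -25.2   9.1] [  0.1 -23.7  12.6] [  0.2 -21.7  15.7] [  0.2 -19.3  18.6] [  0.2 -16.5  21.1]
```

Request:
{"name": "step_arm", "arguments": {"steps": [[0,-12,0,0],[0,-15,0,0],[0,-15,1.5,0]]}}

```text
time: 12.95
tool_pos: [0.6315, 0.1031, 0.2099]
tool_rot: [0.007, 0.727, 0.687, -0.0]
contact_force: [6.5, 0.3, -0.8]
gripper_width: 0.117
```

```bash
python3 arc.py
```

```text
r 0.194 phi deg 88.4 cover 1.159 z [ 0.01  -0.011 -1.   ] w 0.117 F [ 6.5  0.3 -0.8] yaw 86.76 y 0.13786622002583784 t 12.95
[ -0.  -26.7   2.3] [  0.  -26.1   6. ] [  0.1 -25.    9.6] [  0.1 -23.4  13. ] [  0.1 -21.4  16.1] [  0.2 -18.9  18.9] [  0.2 -16.1  21.4] [  0.2 -13.   23.4]
```

Request:
{"name": "step_arm", "arguments": {"steps": [[0,-19,2.5,0],[0,-19,4,0],[0,-18,6,0],[0,-18,8,0]]}}

```text
time: 13.35
tool_pos: [0.5695, 0.1065, 0.2002]
tool_rot: [0.022, 0.727, 0.686, 0.015]
contact_force: [2.8, -0.4, 7.2]
gripper_width: 0.116
```

```bash
python3 arc.py
```

```text
r 0.1964 phi deg 69.7 cover 0.832 z [ 0.052 -0.011 -0.999] w 0.116 F [ 2.8 -0.4  7.2] yaw 86.71 y 0.13781650495460837 t 13.35
[  0.  -25.    9.7] [  0.1 -23.4  13.1] [  0.1 -21.3  16.2] [  0.1 -18.8  19. ] [  0.2 -16.   21.5] [  0.2 -12.9  23.5] [ 0.  -1.1  2.5] [0. 0. 0.]
```

Request:
{"name": "step_arm", "arguments": {"steps": [[0,-16,11,0],[0,-15,13,0],[0,-14,14,0]]}}

```text
time: 13.65
tool_pos: [0.5363, 0.1083, 0.1827]
tool_rot: [0.034, 0.726, 0.686, 0.027]
contact_force: [-14.3, -2.1, 30.7]
gripper_width: 0.111
```

```bash
python3 arc.py
```

```text
r 0.1954 phi deg 58.5 cover 0.637 z [ 0.086 -0.013 -0.996] w 0.111 F [-14.3  -2.1  30.7] yaw 86.72 y 0.13782734856769738 t 13.65
[  0.1 -23.1  13.6] [  0.1 -21.   16.7] [  0.1 -18.4  19.4] [  0.1 -15.5  21.8] [ 0.1 -9.1 16.6] [0. 0. 0.] [0. 0. 0.] [0. 0. 0.]
```

Request:
{"name": "step_arm", "arguments": {"steps": [[0,-17,8,0],[0,-16,11,0]]}}

```text
time: 13.85
tool_pos: [0.5122, 0.1097, 0.1658]
tool_rot: [0.043, 0.726, 0.686, 0.036]
contact_force: [2.5, 1.0, 6.1]
gripper_width: 0.115
```

```bash
python3 arc.py
```

```text
r 0.1961 phi deg 49.8 cover 0.484 z [ 0.111 -0.012 -0.994] w 0.115 F [2.5 1.  6.1] yaw 86.7 y 0.13780095722122435 t 13.85
[  0.1 -21.2  16.4] [  0.1 -18.7  19.2] [  0.1 -15.8  21.6] [ 0.1 -8.1 14.2] [0. 0. 0.] [0. 0. 0.] [0. 0. 0.] [0. 0. 0.]
```

Request:
{"name": "step_arm", "arguments": {"steps": [[0,-14,10.5,0],[0,-12.5,12,0],[0,-11,13.5,0]]}}

```text
time: 14.15
tool_pos: [0.4832, 0.1113, 0.1331]
tool_rot: [0.048, 0.725, 0.685, 0.042]
contact_force: [-12.9, -0.8, 14.0]
gripper_width: 0.114
```

```bash
python3 arc.py
```

```text
r 0.195 phi deg 36.8 cover 0.259 z [ 0.127 -0.013 -0.992] w 0.114 F [-12.9  -0.8  14. ] yaw 86.72 y 0.1378031308261045 t 14.15
[  0.1 -17.3  20.5] [  0.1 -14.3  22.6] [0. 0. 0.] [0. 0. 0.] [0. 0. 0.] [0. 0. 0.] [0. 0. 0.] [0. 0. 0.]
```

Request:
{"name": "step_arm", "arguments": {"steps": [[0,-11.5,12,0],[0,-10,12.5,0],[0,-7,10,0]]}}

```text
time: 14.45
tool_pos: [0.4641, 0.1123, 0.1002]
tool_rot: [0.054, 0.725, 0.685, 0.048]
contact_force: [-2.1, 0.2, 5.7]
gripper_width: 0.116
```

```bash
python3 arc.py
```

```text
r 0.1946 phi deg 25.6 cover 0.063 z [ 0.144 -0.013 -0.99 ] w 0.116 F [-2.1  0.2  5.7] yaw 86.75 y 0.13778415663785964 t 14.45
[ 0.1 -8.3 13.5] [0. 0. 0.] [0. 0. 0.] [0. 0. 0.] [0. 0. 0.] [0. 0. 0.] [0. 0. 0.] [0. 0. 0.]
```

Request:
{"name": "step_arm", "arguments": {"steps": [[0,-4,6.5,0],[0,-3,5,0],[0,-2,4,0]]}}

```text
time: 14.75
tool_pos: [0.4593, 0.1126, 0.0879]
tool_rot: [0.056, 0.725, 0.685, 0.049]
contact_force: [-19.6, -3.1, 41.6]
gripper_width: 0.116
```

Request:
{"name": "step_arm", "arguments": {"steps": [[0,-1.5,4,0],[0,-1.5,4,0]]}}

```text
time: 14.95
tool_pos: [0.4593, 0.1126, 0.088]
tool_rot: [0.056, 0.724, 0.685, 0.048]
contact_force: [-17.0, -2.6, 27.2]
gripper_width: 0.117
```

```bash
python3 arc.py
```

```text
r 0.1941 phi deg 21.7 cover -0.005 z [ 0.147 -0.016 -0.989] w 0.117 F [-17.   -2.6  27.2] yaw 86.79 y 0.13782746145498675 t 14.95
[ 0.  -1.4  2.5] [0. 0. 0.] [0. 0. 0.] [0. 0. 0.] [0. 0. 0.] [0. 0. 0.] [0. 0. 0.] [0. 0. 0.]
```

The cover is at its stop: no further travel at about 30 N, with the computed angle at 0. Opening slightly and withdrawing along the tool axis.

Request:
{"name": "step_arm", "arguments": {"steps": [[0,0,0,0],[0,0,0,0],[0,0,0.5,0]], "claw": 32}}

```text
time: 15.25
tool_pos: [0.4592, 0.1129, 0.0877]
tool_rot: [0.056, 0.725, 0.685, 0.048]
contact_force: [0.4, -0.0, -0.1]
gripper_width: 0.318
```

```bash
python3 arc.py | head -1
cat > w5.py <<'E'
import sys;from h import *
for n in ['side','top']:
    p,d,P=shot(n)
    if n=='side': save(sys.argv[1],cv2.resize(p[150:400,60:400],None,fx=2.3,fy=2.3,interpolation=cv2.INTER_CUBIC))
    b=boxes_of(n,'cover_handle')
    for k in b: print(n,np.round(k['box']),k['p'])
    ex=np.array([.9985,-.055,0]);u=P@ex;v=P@np.array([.055,.9985,0]);z=P[...,2]
    m=(abs(v-.138)<.06)&(u>.42)&(u<.475)&(z>.08)&(z<.125)
    if m.sum(): print('bar',m.sum(),'z',np.percentile(z[m],[5,50,98]).round(4),'u',np.percentile(u[m],[2,50,98]).round(4))
E
python3 w5.py s5
```

```text
r 0.1941 phi deg 21.6 cover -0.007 z [ 0.146 -0.015 -0.989] w 0.318 F [ 0.4 -0.  -0.1] yaw 86.77 y 0.1380805186095368 t 15.25
side [130. 211. 166. 190.] 0.59
bar 1 z [0.1149 0.1149 0.1149] u [0.4497 0.4497 0.4497]
top [116. 147. 142. 104.] 0.72
bar 89 z [0.1081 0.1126 0.1177] u [0.4461 0.4508 0.457 ]
```

View pics/s5.png

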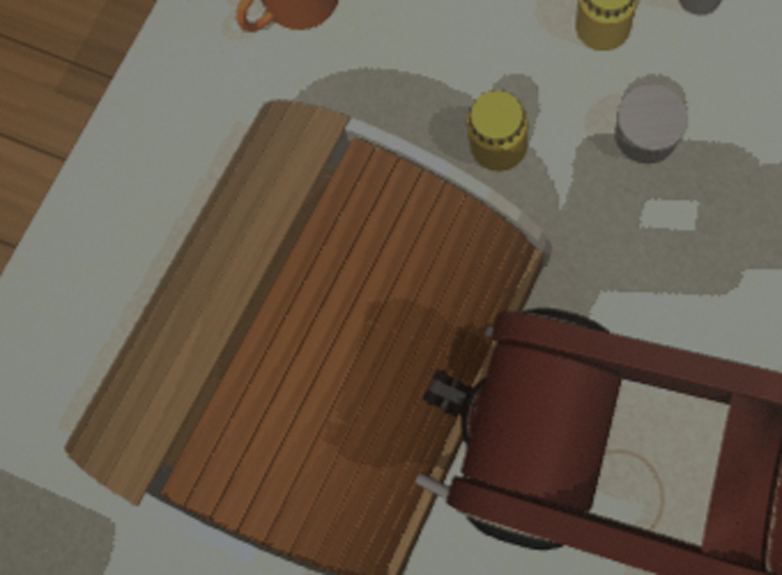

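The cover is down over the front lip, and the handle ends show at (430,487) and (490,333). Withdrawing.

Request:
{"name": "step_arm", "arguments": {"steps": [[0,0,-10,0],[0,0,-15,0],[0,0,-25,0],[0,0,-35,0],[0,-5,-35,0],[0,-20,-30,0],[0,-20,-20,0],[0,0,0,0]]}}

```text
time: 16.25
tool_pos: [0.3859, 0.1178, 0.2581]
tool_rot: [0.054, 0.725, 0.685, 0.047]
contact_force: [-0.4, -0.2, -0.1]
gripper_width: 0.321
```

Request:
{"name": "step_arm", "arguments": {"steps": [[45,0,0,0],[45,0,0,0],[45,0,0,0],[45,0,0,0],[30,0,0,0],[10,0,0,0]]}}

```text
time: 16.85
tool_pos: [0.4024, 0.3426, 0.2557]
tool_rot: [0.057, 0.728, 0.681, 0.048]
contact_force: [0.1, -0.3, 0.1]
gripper_width: 0.319
```

```bash
python3 w5.py s6; python3 pl.py .5 .3 .3 86 40|head -1
```

```text
side [127. 209. 169. 192.] 0.61
bar 399 z [0.1082 0.1117 0.1151] u [0.4431 0.4487 0.4546]
top [116. 145. 141. 104.] 0.61
bar 269 z [0.1073 0.1126 0.1176] u [0.4459 0.4511 0.4573]
t 17.05 pos [0.4027 0.3394 0.2563] yaw 85.97 F [ 0.1 -0.7 -0.5] w 0.322 n 3
```

View pics/s6.png

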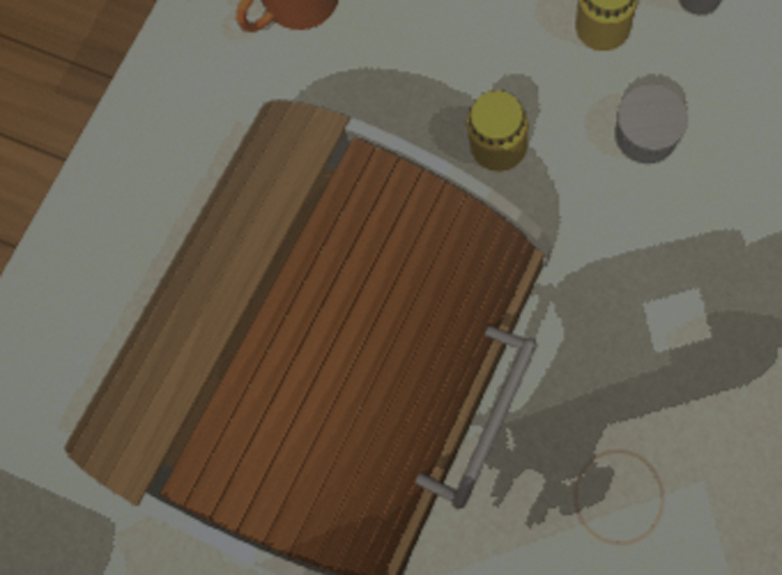

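The cover is fully down and the handle sits where the closed pose puts it: u about 0.450 against 0.452, bar top about 0.113. The arm is clear.

```bash
python3 -c "
from plant import job_done
print(job_done())"
```

```text
the job is handed in; nothing more can be done
None
```

The steel twist-cap canister is standing upright inside the bread bin and the slatted cover is rolled fully closed. I handed the job in at about 17 s of the 51 s allowed.

- **Canister:** I set it down with light contact, under 6 N. Before closing, a wrist camera check put it within about 1 mm of the target spot, level and free of the fingers. I could not see it again once the cover was shut.
- **Cover:** I held the handle bar and rolled the cover down until it stopped. The most I felt was about 46 N at the wrist, when it met the stop. With the arm clear, both fixed cameras put the bar within about 3 mm of its closed position. I read that as the cover being fully closed.
- **Disagreement:** The tool drifted about 8° off vertical while I rolled the cover. During the roll, my estimate of the bar's distance from the hinge read 2–4 mm too large. Neither affected the result.
- **Other objects:** I did not touch the yellow look-alikes or anything else on the table.

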